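# Show what is left in the round canister

## Task

Let the cook see how many chestnuts are left in the round canister: press its front lever all the way down and keep it there so that the lid stands wide open for a good three seconds, then let go of the lever so that the lid closes again. Leave the square canister shut.

Things in the scene. Friction and masses are not known exactly. Their poses are not given: they have to be found in the camera images.
- round_lever: The lever of the round canister, a fixed plain steel cylinder 170 mm across, 150 mm high (162 with its round gold-toned lid). It comes out of a small dark housing on the wall's front, the side nearer the robot. Origin on its level hinge: 118 mm above the table, 94 mm from the canister's axis. With the lever up, x points level to that axis, z up. Moves only about its y.
- round_pad (a point): Centre of the upper face of the flat black press pad on that lever's end: 45 mm (along the lever) by 60 by 8 mm thick, 88 mm from the hinge and 16 mm above it, 97 mm clear of the wall, axes as the lever's. Pressed, it goes straight down 31 mm to its stop, tilting 20 degrees. It takes 4 to 15 N, damped: press at 50 mm/s or slower. It springs back up.
- round_lid (a joint): Opening angle of the round canister's lid, rad: 0 shut, 1.1 wide open. It is hinged at the rear, away from the lever, rises in proportion to the lever's travel and stays up only while the lever is held down; let go, it closes by itself within about 1 s.
- square_lid (a joint): Opening angle of the other canister's lid, rad: 0 shut, 1.1 wide open. To be left alone. That canister is a fixed plain steel square box, 170 by 170 by 150 mm high, with a square gold-toned lid and a lever and pad just like the round one's. The two stand side by side, each turned up to 26 degrees, and either may be on the left.

How it is judged (in metres and radians):
On the way, in this order (a step that is already met when the one before it is completed fails the run):
1. the round canister's lid is held at least 0.9 rad open by pressing its lever, for 2 s (value of joint round_lid above 0.9 rad and contact force between anything else and round_lever above 0.5 N), for 2 s.
2. the lever is let go and the lid has closed (value of joint round_lid below 0.08 rad), for 0.2 s.
At the end, for the whole second after the job is handed in: After the round canister's lid was held at least 0.9 rad open by its lever for 2 s, both lids are shut (within 0.08 rad) (value of joint each of round_lid, square_lid below 0.08 rad); the robot touches nothing.
It fails at once if the square canister's lid is opened by more than 0.15 rad (value of joint square_lid above 0.15 rad).
It also fails if it takes over 34 s, if anything falls off the work surface, if the arm or the gripper's body presses on something with over 40 N, if the wrist force passes 120 N, or if a joint passes its speed limit or range.

## Robot

A 6-joint arm with a two-finger parallel gripper is mounted at the origin on the work surface. World frame = base frame: x ahead of the robot, y to its left, z up, the work surface at z = 0. Lengths are in mm, angles in rad, forces in N, time in s.
With the tool pointing down it reaches from about 350 to 875 mm from the base axis. Payload 4.2 kg.
Tool frame: the origin (TCP) lies at the very end of the fingers, on their centre line; the grasp point (between the pads) lies arm.grip_depth behind it (arm.grip_depth is the distance from the TCP to the grasp point, in mm); x points along the fingers, y is the direction in which the jaws open and shut, and the axes are right-handed (so a half turn about x gives the same grasp; the last joint's range is limited). The gripper opens to 85 mm and grips with 20 to 120 N. Pads are 22 mm wide; open, the fingers measure 114 mm over their backs; the gripper's body (76 mm by 85 mm) begins 54 mm behind the grasp point. The pads swing forward as they close: fully open they stand 13 mm farther back than shut.
Start: joints at [-0.998, 0.385, 0.008, 0, -1.194, -0.259], TCP at [192.937, -594.453, 231.312] pointing down, gripper open.
Joint ranges: [-3.14, 3.14], [-1.21, 2.06], [-1.07, 1.41], [-3.16, 2.05], [-2.99, -0.16], [-3.1, 3.1]. Speed limits (rad/s): [2.79, 2.79, 3.14, 3.14, 3.14, 3.14].

## Interface

Orientations are given as a unit quaternion [x, y, z, w].
In Python, from bench import arm, get_image, models gives the robot as it stands.
- The arm moves only by the tool arm_command, never from a script. Its argument "rows" is a list of rows, each an object of numbers: "dx", "dy", "dz": the shift along the tool's x, y, z in m; "wx", "wy", "wz": the turn, a rotation vector about the tool's x, y, z in degrees; "gripper": the closure, from -1 (fully open) to 1 (shut). A call has exactly 8 rows; each row is the pose to reach, as a shift and turn from the pose measured when the call began, along the tool's axes at that moment; what a row does not reach only later rows make up. A row lasts 1/10 s, in which the tool goes at most 50 mm and 8.59 degrees, less where a joint would pass 70% of its speed; a pose out of reach is approached as far as the arm can. A call with a gripper value outside its range is refused whole. The fingers move at their own pace and stop on an object; the grip force is fixed at half the most. Time passes only in rows, so rows that repeat a pose let the fingers close, or fill a call up. It gives the time, the measured TCP pose, the force and the opening at its end, in the units of the state.
- arm.read_state(): the state, without advancing time (a new reading comes with each control period).
- get_image(name): name is "side" or "top"; returns a dict with "img" (400x640x3 uint8, red, green, blue), "K" (3x3 intrinsics, pixels), "rvec" (rotation vector, rad) and "tvec" (3), from world to camera coordinates, as OpenCV has them. Camera axes: x right, y down, z forward; pixel columns grow to the right and rows downward; lengths in mm; the calibration is good to about 2 mm. A picture is of the moment at which its call begins. There is no depth.
- arm.job_done(): hands the job in, once; it reports no verdict.
Trained networks look in the newest picture that a camera, given by its name, has taken for a name from the list of things; names that differ only in an ending like _2 or _b are one class to them, and where a whole thing is asked for, a point or a joint stands for the part that bears it (a point fixed in the world has none). Each returns a list of dicts, best first, with "conf" (0 to 1); they miss things now and then, are a little off and sometimes report something else, mostly with a low value. They report only what shows in the picture. A call takes as long as a camera call.
- models.cut_out(camera, query): "mask" (400x640 bool, what is visible of it) and "extent" ([left, top, right, bottom] in pixels, round what is visible of it).
The state is a dict: "clock": time; "joints": joint angles; "joint_vel": joint speeds; "joint_efforts": joint torques, N m; "position": TCP position; "ee_rot": TCP orientation; "contact_force": force on the tool from outside, world axes, zero at the start; "wrist_torque": the same for the moment, N m; "gripper_width": finger opening in mm.
Only numpy, scipy, OpenCV 4.12 (cv2) and the standard library are available. Lean on these libraries where they do the work, as an engineer would, in place of code of your own. Each camera call takes 0.05 s, during which the arm holds its last target.

## Working session

There is one attempt and no reset: what is moved stays moved. The work goes in short steps, Python scripts to look and compute and a tool call to move; the robot and the scene stay as the last step left them, time stands still between calls to the robot, and variables do not carry over. Pictures are saved under pics/ and viewed, and the job is handed in when it is done.

Besides the shell and the picture viewer there is one more tool, called by a JSON object that holds its "method" and its "body", one argument or row to a line. arm_command: Moves the arm, as the interface text tells. Its arguments: {"type":"object","properties":{"rows":{"type":"array"}},"required":["rows"]}

```bash
mkdir -p pics; cat > h.py <<'E'
import numpy as np,cv2
from bench import arm,get_image,models
E
python3 - <<'E'
from h import *
import pickle
out={}
for n in ["side","top"]:
    d=get_image(n); cv2.imwrite(f"pics/{n}1.png",d["img"][:,:,::-1])
    out[n]=d
    for q in ["round_lever","round_pad","round_lid","square_lid"]:
        for r in models.cut_out(n,q)[:3]:
            print(n,q,round(r["conf"],2),r["extent"],r["mask"].sum()); out[(n,q,round(r["conf"],3))]=r["mask"]
pickle.dump(out,open("o1.pkl","wb"))
s=arm.read_state();print(s, arm.grip_depth)
E
```

```text
side round_lever 0.67 [364.5, 180.5, 402.7, 198.5] 359
side round_pad 0.89 [361.8, 180.5, 402.7, 196.6] 374
side round_lid 0.86 [297.9, 139.6, 364.3, 179.1] 1978
side square_lid 0.58 [297.8, 138.0, 366.5, 178.6] 2013
side square_lid 0.56 [203.7, 214.2, 315.5, 290.6] 5010
top round_lever 0.75 [355.9, 233.1, 382.7, 280.2] 632
top round_lid 0.75 [357.8, 146.7, 438.0, 230.4] 4869
top square_lid 0.95 [189.5, 110.4, 281.7, 202.9] 6330
{'clock': 0.5, 'joints': array([-9.98442663e-01,  3.84738384e-01,  7.83310563e-03, -1.31174404e-05,
       -1.19400570e+00, -2.58591359e-01]), 'joint_vel': array([-0.00156782, -0.00110268,  0.00063754, -0.00113478, -0.00136371,
        0.00044585]), 'joint_efforts': array([-4.81588959e-04, -3.91688848e+01,  1.88443029e+01,  4.18710306e+00,
       -7.30485863e-04,  1.15824587e-06]), 'position': array([ 192.89884956, -594.43399276,  231.26070114]), 'ee_rot': array([-0.11043674,  0.69843575,  0.11051439,  0.69841091]), 'contact_force': array([-0.37852877, -1.25295791, -0.1041727 ]), 'wrist_torque': array([-0.03541294, -0.02980214,  0.00164368]), 'gripper_width': 85.46353188282994} 18.700000000000003
```

View pics/side1.png

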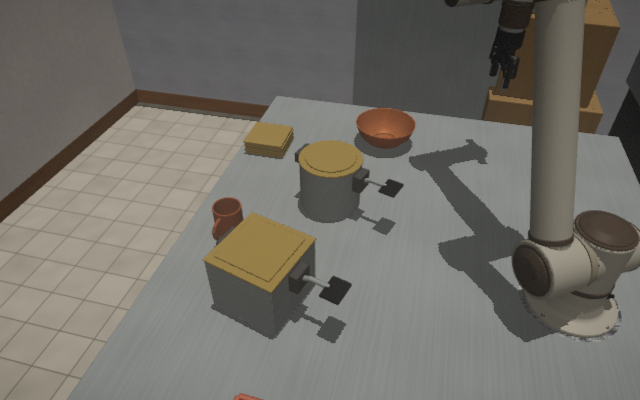

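View pics/top1.png

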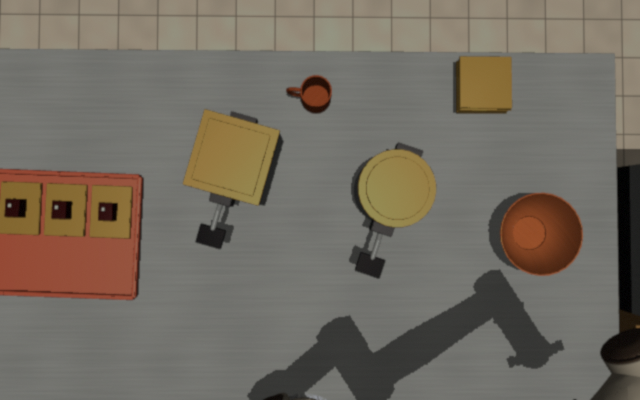

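The top view shows the round canister at right, with its lid near (397,188) and its pad near (370,263). The square canister is at left, with its pad at (211,236). In the side view the round pad is near (391,188).

```bash
python3 - <<'E'
from h import *
import pickle
o=pickle.load(open("o1.pkl","rb"))
def back(d,uv,z):
    R=cv2.Rodrigues(np.array(d["rvec"],float))[0];t=np.array(d["tvec"],float).ravel()
    p=cv2.undistortPoints(np.array([[uv]],float),np.array(d["K"]),None)[0,0]
    r=R.T@np.array([p[0],p[1],1]);c=-R.T@t
    return c+r*(z-c[2])/r[2]
def cen(m): 
    c=cv2.minEnclosingCircle(np.argwhere(m)[:,::-1].astype(np.float32));return np.argwhere(m).mean(0)[::-1],c
for k in o:
    if isinstance(k,tuple) and 'round' in k[1]: 
        print(k,cen(o[k]))
top,side=o["top"],o["side"]
# dark pad segmentation
for n,(x0,y0,x1,y1) in {"top":(345,245,392,285),"side":(376,176,408,200)}.items():
    g=o[n]["img"][y0:y1,x0:x1].max(2); m=(g<45).astype(np.uint8)
    k,l,st,c=cv2.connectedComponentsWithStats(m)
    i=1+np.argmax(st[1:,4]); c=c[i]+[x0,y0]; print(n,st[i],c, back(o[n],c,134 if n=="top" else 131))
    cv2.imwrite(f"pics/pad_{n}.png",cv2.resize(o[n]["img"][y0:y1,x0:x1,::-1],None,fx=10,fy=10,interpolation=0))
lk=[k for k in o if isinstance(k,tuple) and k[0]=="top" and k[1]=="round_lid"][0]
c,_=cen(o[lk]);A=back(top,c,160);print("axis",A)
lk=[k for k in o if isinstance(k,tuple) and k[0]=="side" and k[1]=="round_lid"][0]
print("axis side",back(side,cen(o[lk])[0],160))
E
```

```text
('side', 'round_lever', 0.67) (array([387.00278552, 186.23398329]), ((383.5, 183.0), 18.741764068603516))
('side', 'round_pad', 0.89) (array([387.20320856, 186.19786096]), ((384.0, 182.0), 19.235483169555664))
('side', 'round_lid', 0.86) (array([330.43933266, 158.6991911 ]), ((330.5, 159.0), 31.89445686340332))
('top', 'round_lever', 0.75) (array([371.04746835, 261.20727848]), ((373.6341552734375, 255.756103515625), 22.668392181396484))
('top', 'round_lid', 0.75) (array([396.86629698, 188.14232902]), ((396.6295166015625, 188.5697479248047), 39.892242431640625))
top [ 11   7  28  26 459] [368.93246187 264.55555556] [ 444.28128829 -150.06476406  134.        ]
side [ 3 12 13  8 28] [385.85714286 191.96428571] [ 454.08569931 -129.30903125  131.        ]
axis [ 615.09911251 -208.8944612   160.        ]
axis side [ 614.12429092 -196.8733598   160.        ]
```

```bash
python3 - <<'E'
import cv2
E
ls pics
```

```text
pad_side.png
pad_top.png
side1.png
top1.png
```

```bash
cat >> h.py <<'E'
def proj(d,P): return cv2.projectPoints(np.array(P,float).reshape(-1,1,3),np.array(d["rvec"],float),np.array(d["tvec"],float),np.array(d["K"],float),None)[0][:,0]
def pts(A,th):
    x=np.array([np.cos(th),np.sin(th),0]);y=np.array([-x[1],x[0],0]);A=np.array([A[0],A[1],0.])
    c=A-182*x+[0,0,134]
    pad=[c+a*22.5*x+b*30*y for a,b in((1,1),(1,-1),(-1,-1),(-1,1))]
    t=np.linspace(0,2*np.pi,60)
    return pad,[A+85*(np.cos(s)*x+np.sin(s)*y)+[0,0,160] for s in t]
E
cat > ov.py <<'E'
from h import *
import pickle
o=pickle.load(open("o1.pkl","rb"))
import sys
ax,ay,deg=map(float,sys.argv[1:4])
ims=[]
for n,(x0,y0,x1,y1) in {"top":(345,140,445,290),"side":(280,120,420,230)}.items():
    pad,c=pts((ax,ay),np.radians(deg)); f=4 if n=="top" else 5
    im=cv2.resize(o[n]["img"][y0:y1,x0:x1,::-1],None,fx=f,fy=f,interpolation=cv2.INTER_CUBIC)
    im=cv2.convertScaleAbs(im,alpha=1.5)
    for P,col in((pad,(0,255,0)),(c,(255,0,255))):
        q=((proj(o[n],P)-[x0,y0]+.5)*f).astype(np.int32); cv2.polylines(im,[q],True,col,1)
    cv2.imwrite(f"pics/ov_{n}{sys.argv[4]}.png",im)
E
python3 ov.py 615 -208.9 -19 a
```

```text
(no output)
```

View pics/ov_topa.png

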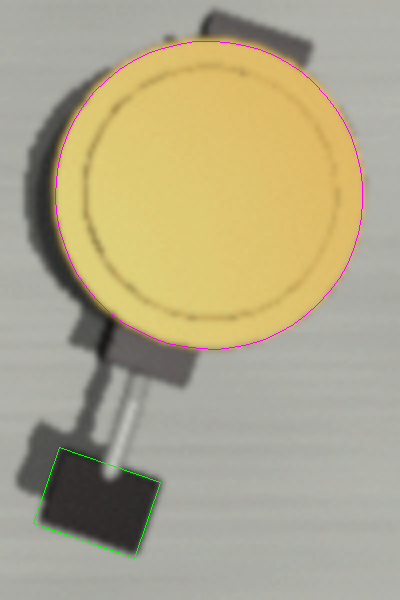

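View pics/ov_sidea.png

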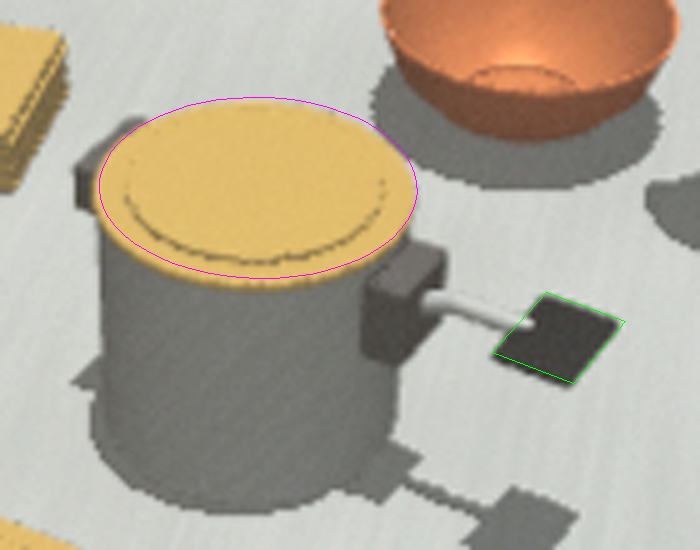

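The reprojected model fits both views, so the pad's upper face is centred near (443, -150, 134). Next I'll work out the shifts in tool axes.

```bash
cat >> h.py <<'E'
from scipy.spatial.transform import Rotation as Ro
def tool(P):
    s=arm.read_state();R=Ro.from_quat(s["ee_rot"]).as_matrix()
    print("clock",s["clock"],"pos",s["position"].round(1),"F",s["contact_force"].round(1),"d_tool mm",(R.T@(np.array(P)-s["position"])).round(1),"joints",s["joints"].round(2),"w",s["gripper_width"]);return R
E
python3 - <<'E'
from h import *
print(tool([443,-150,165]).round(3))
E
```

```text
clock 0.5 pos [ 192.9 -594.4  231.3] F [-0.4 -1.3 -0.1] d_tool mm [ 66.3 345.5 375.1] joints [-1.    0.38  0.01 -0.   -1.19 -0.26] w 85.46353188282994
[[-0.    -0.309  0.951]
 [ 0.     0.951  0.309]
 [-1.     0.    -0.   ]]
```

{"method": "arm_command", "body": {
  "rows": [
    {"dy":0.03,"dz":0.033,"wx":4,"gripper":1},
    {"dy":0.06,"dz":0.066,"wx":9,"gripper":1},
    {"dy":0.09,"dz":0.099,"wx":14,"gripper":1},
    {"dy":0.12,"dz":0.132,"wx":19,"gripper":1},
    {"dy":0.15,"dz":0.165,"wx":24,"gripper":1},
    {"dy":0.18,"dz":0.198,"wx":29,"gripper":1},
    {"dy":0.21,"dz":0.231,"wx":33,"gripper":1},
    {"dy":0.24,"dz":0.264,"wx":37,"gripper":1}
  ]
}}

```text
validation failed for argument at $.ro...
```

```bash
python3 - <<'E'
from h import *
print(tool([443,-150,165]).round(3))
E
```

```text
clock 0.5 pos [ 192.9 -594.4  231.3] F [-0.4 -1.3 -0.1] d_tool mm [ 66.3 345.5 375.1] joints [-1.    0.38  0.01 -0.   -1.19 -0.26] w 85.46353188282994
[[-0.    -0.309  0.951]
 [ 0.     0.951  0.309]
 [-1.     0.    -0.   ]]
```

Each row probably needs all seven fields, so I'll fill them in.

{"method": "arm_command", "body": {
  "rows": [
    {"dx":0,"dy":0.03,"dz":0.033,"wx":4,"wy":0,"wz":0,"gripper":1},
    {"dx":0,"dy":0.06,"dz":0.066,"wx":9,"wy":0,"wz":0,"gripper":1},
    {"dx":0,"dy":0.09,"dz":0.099,"wx":14,"wy":0,"wz":0,"gripper":1},
    {"dx":0,"dy":0.12,"dz":0.132,"wx":19,"wy":0,"wz":0,"gripper":1},
    {"dx":0,"dy":0.15,"dz":0.165,"wx":24,"wy":0,"wz":0,"gripper":1},
    {"dx":0,"dy":0.18,"dz":0.198,"wx":29,"wy":0,"wz":0,"gripper":1},
    {"dx":0,"dy":0.21,"dz":0.231,"wx":33,"wy":0,"wz":0,"gripper":1},
    {"dx":0,"dy":0.24,"dz":0.264,"wx":37,"wy":0,"wz":0,"gripper":1}
  ]
}}

```text
clock: 1.3
position: [370.6, -283.0, 231.7]
ee_rot: [0.118, 0.697, -0.118, 0.698]
contact_force: [0.7, -0.1, -0.1]
gripper_width: 0.1
```

```bash
python3 - <<'E'
from h import *
print(tool([443,-150,165]).round(3))
E
```

```text
clock 1.3 pos [ 370.6 -283.   231.7] F [ 0.7 -0.1 -0.1] d_tool mm [ 66.7 149.4  24.6] joints [-0.3   0.11 -0.36 -0.   -1.1  -1.6 ] w 0.08188148845926974
[[ 0.001  0.329  0.944]
 [-0.     0.944 -0.329]
 [-1.     0.     0.001]]
```

{"method": "arm_command", "body": {
  "rows": [
    {"dx":0,"dy":0.035,"dz":0.006,"wx":0,"wy":0,"wz":0,"gripper":1},
    {"dx":0,"dy":0.07,"dz":0.012,"wx":0,"wy":0,"wz":0,"gripper":1},
    {"dx":0.01,"dy":0.105,"dz":0.018,"wx":0,"wy":0,"wz":0,"gripper":1},
    {"dx":0.025,"dy":0.135,"dz":0.0225,"wx":0,"wy":0,"wz":0,"gripper":1},
    {"dx":0.045,"dy":0.1495,"dz":0.0245,"wx":0,"wy":0,"wz":0,"gripper":1},
    {"dx":0.06,"dy":0.1495,"dz":0.0245,"wx":0,"wy":0,"wz":0,"gripper":1},
    {"dx":0.067,"dy":0.1495,"dz":0.0245,"wx":0,"wy":0,"wz":0,"gripper":1},
    {"dx":0.067,"dy":0.1495,"dz":0.0245,"wx":0,"wy":0,"wz":0,"gripper":1}
  ]
}}

```text
clock: 2.1
position: [442.4, -150.0, 164.1]
ee_rot: [0.118, 0.698, -0.118, 0.697]
contact_force: [-0.3, -0.0, 0.9]
gripper_width: 0.1
```

```bash
python3 - <<'E'
from h import *
tool([443,-150,134])
ims=[]
for n,(x0,y0,x1,y1) in {"top":(300,140,460,300),"side":(280,80,440,240)}.items():
    d=get_image(n); ims.append(cv2.resize(d["img"][y0:y1,x0:x1,::-1],(400,400)))
    
cv2.imwrite("pics/c2.png",np.hstack(ims))
E
```

```text
clock 2.1 pos [ 442.4 -150.   164.1] F [-0.3 -0.   0.9] d_tool mm [30.1  0.2  0.6] joints [ 0.02  0.18 -0.46  0.   -0.92 -1.93] w 0.1225724161219425
```

View pics/c2.png

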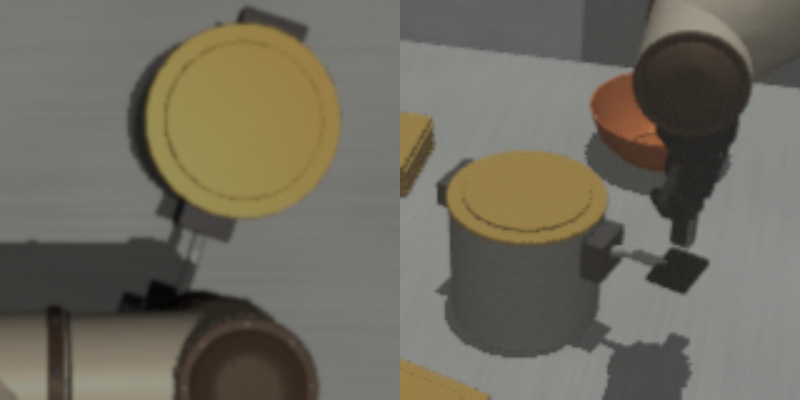

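The closed fingertips are right above the pad: in the side crop the tip is at (683,243) and the pad at (678,268). Now I press gently.

{"method": "arm_command", "body": {
  "rows": [
    {"dx":0.01,"dy":0,"dz":0.0005,"wx":0,"wy":0,"wz":0,"gripper":1},
    {"dx":0.02,"dy":0,"dz":0.0005,"wx":0,"wy":0,"wz":0,"gripper":1},
    {"dx":0.026,"dy":0,"dz":0.0005,"wx":0,"wy":0,"wz":0,"gripper":1},
    {"dx":0.03,"dy":0,"dz":0.0005,"wx":0,"wy":0,"wz":0,"gripper":1},
    {"dx":0.034,"dy":0,"dz":0.0005,"wx":0,"wy":0,"wz":0,"gripper":1},
    {"dx":0.038,"dy":0,"dz":0.0005,"wx":0,"wy":0,"wz":0,"gripper":1},
    {"dx":0.042,"dy":0,"dz":0.0005,"wx":0,"wy":0,"wz":0,"gripper":1},
    {"dx":0.046,"dy":0,"dz":0.0005,"wx":0,"wy":0,"wz":0,"gripper":1}
  ]
}}

```text
clock: 3.0
position: [442.2, -150.3, 120.0]
ee_rot: [0.118, 0.698, -0.118, 0.697]
contact_force: [-6.7, 3.8, 10.3]
gripper_width: 0.0
```

{"method": "arm_command", "body": {
  "rows": [
    {"dx":0.003,"dy":0,"dz":0,"wx":0,"wy":0,"wz":0,"gripper":1},
    {"dx":0.005,"dy":0,"dz":0,"wx":0,"wy":0,"wz":0,"gripper":1},
    {"dx":0.007,"dy":0,"dz":0,"wx":0,"wy":0,"wz":0,"gripper":1},
    {"dx":0.009,"dy":0,"dz":0,"wx":0,"wy":0,"wz":0,"gripper":1},
    {"dx":0.011,"dy":0,"dz":0,"wx":0,"wy":0,"wz":0,"gripper":1},
    {"dx":0.012,"dy":0,"dz":0,"wx":0,"wy":0,"wz":0,"gripper":1},
    {"dx":0.012,"dy":0,"dz":0,"wx":0,"wy":0,"wz":0,"gripper":1},
    {"dx":0.012,"dy":0,"dz":0,"wx":0,"wy":0,"wz":0,"gripper":1}
  ]
}}

```text
clock: 3.8
position: [442.4, -150.4, 109.1]
ee_rot: [0.117, 0.698, -0.118, 0.697]
contact_force: [-2.5, 1.4, 8.2]
gripper_width: -0.0
```

```bash
python3 - <<'E'
from h import *
tool([443,-150,107])
d=get_image("side"); cv2.imwrite("pics/s3.png",cv2.resize(d["img"][80:240,240:440,::-1],(800,600)))
E
```

```text
clock 3.8 pos [ 442.4 -150.4  109.1] F [-2.5  1.4  8.2] d_tool mm [2.1 0.5 0.5] joints [ 0.02  0.26 -0.54  0.   -0.78 -1.93] w -0.01976845654324657
```

View pics/s3.png

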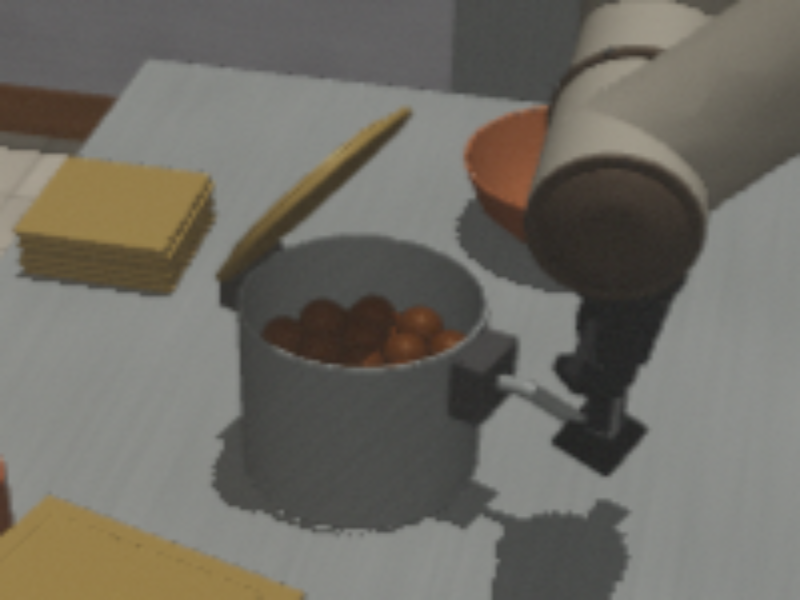

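The lid is well open, its top edge at (410,110), and the chestnuts show near (370,330). I'll press slowly on toward the stop.

{"method": "arm_command", "body": {
  "rows": [
    {"dx":0.001,"dy":0,"dz":0,"wx":0,"wy":0,"wz":0,"gripper":1},
    {"dx":0.0015,"dy":0,"dz":0,"wx":0,"wy":0,"wz":0,"gripper":1},
    {"dx":0.002,"dy":0,"dz":0,"wx":0,"wy":0,"wz":0,"gripper":1},
    {"dx":0.0025,"dy":0,"dz":0,"wx":0,"wy":0,"wz":0,"gripper":1},
    {"dx":0.0025,"dy":0,"dz":0,"wx":0,"wy":0,"wz":0,"gripper":1},
    {"dx":0.0025,"dy":0,"dz":0,"wx":0,"wy":0,"wz":0,"gripper":1},
    {"dx":0.0025,"dy":0,"dz":0,"wx":0,"wy":0,"wz":0,"gripper":1},
    {"dx":0.0025,"dy":0,"dz":0,"wx":0,"wy":0,"wz":0,"gripper":1}
  ]
}}

```text
clock: 4.65
position: [442.5, -150.4, 107.7]
ee_rot: [0.117, 0.697, -0.118, 0.697]
contact_force: [-2.1, 1.8, 8.7]
gripper_width: -0.4
```

{"method": "arm_command", "body": {
  "rows": [
    {"dx":0.002,"dy":0,"dz":0,"wx":0,"wy":0,"wz":0,"gripper":1},
    {"dx":0.0025,"dy":0,"dz":0,"wx":0,"wy":0,"wz":0,"gripper":1},
    {"dx":0.003,"dy":0,"dz":0,"wx":0,"wy":0,"wz":0,"gripper":1},
    {"dx":0.0035,"dy":0,"dz":0,"wx":0,"wy":0,"wz":0,"gripper":1},
    {"dx":0.0035,"dy":0,"dz":0,"wx":0,"wy":0,"wz":0,"gripper":1},
    {"dx":0.0035,"dy":0,"dz":0,"wx":0,"wy":0,"wz":0,"gripper":1},
    {"dx":0.0035,"dy":0,"dz":0,"wx":0,"wy":0,"wz":0,"gripper":1},
    {"dx":0.0035,"dy":0,"dz":0,"wx":0,"wy":0,"wz":0,"gripper":1}
  ]
}}

```text
clock: 5.45
position: [442.9, -150.5, 105.4]
ee_rot: [0.117, 0.697, -0.118, 0.698]
contact_force: [-3.0, 1.0, 8.3]
gripper_width: -0.1
```

```bash
python3 - <<'E'
from h import *
tool([443,-150,104])
d=get_image("side"); cv2.imwrite("pics/s4.png",cv2.resize(d["img"][80:240,240:440,::-1],(800,600)))
E
```

```text
clock 5.45 pos [ 442.9 -150.5  105.4] F [-3.   1.   8.3] d_tool mm [ 1.4  0.5 -0. ] joints [ 0.02  0.26 -0.54  0.   -0.77 -1.93] w -0.10368756554160925
```

View pics/s4.png

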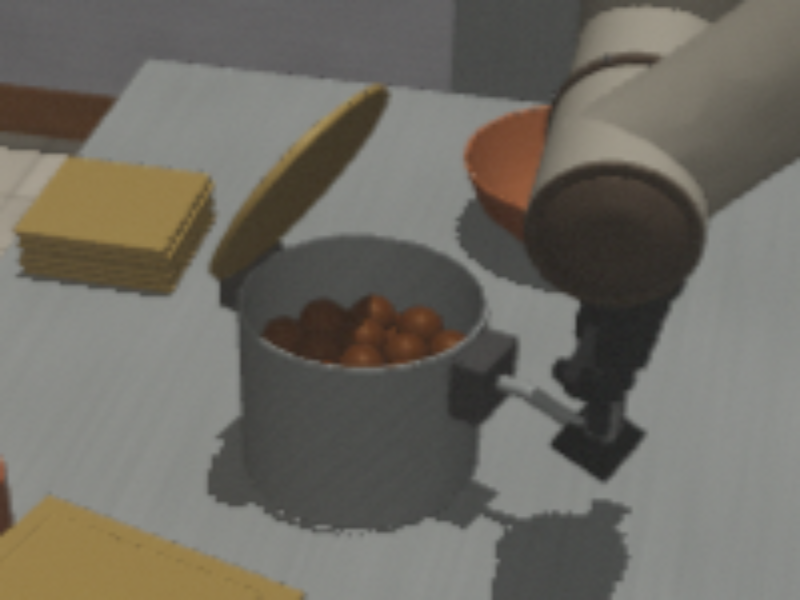

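The lid has opened further, its edge now at (385,88), and the force shows no stop yet. I'll keep pressing.

{"method": "arm_command", "body": {
  "rows": [
    {"dx":0.002,"dy":0,"dz":0,"wx":0,"wy":0,"wz":0,"gripper":1},
    {"dx":0.0025,"dy":0,"dz":0,"wx":0,"wy":0,"wz":0,"gripper":1},
    {"dx":0.003,"dy":0,"dz":0,"wx":0,"wy":0,"wz":0,"gripper":1},
    {"dx":0.0035,"dy":0,"dz":0,"wx":0,"wy":0,"wz":0,"gripper":1},
    {"dx":0.004,"dy":0,"dz":0,"wx":0,"wy":0,"wz":0,"gripper":1},
    {"dx":0.004,"dy":0,"dz":0,"wx":0,"wy":0,"wz":0,"gripper":1},
    {"dx":0.004,"dy":0,"dz":0,"wx":0,"wy":0,"wz":0,"gripper":1},
    {"dx":0.004,"dy":0,"dz":0,"wx":0,"wy":0,"wz":0,"gripper":1}
  ]
}}

```text
clock: 6.3
position: [443.0, -150.6, 104.7]
ee_rot: [0.116, 0.697, -0.118, 0.698]
contact_force: [-9.3, 3.9, 24.4]
gripper_width: 0.2
```

```bash
python3 - <<'E'
from h import *
tool([443,-150,104])
d=get_image("side"); im=d["img"][80:240,240:440,::-1]
im=cv2.resize(im,(800,640))
# lid disc for angle a: hinge at rear
th=np.radians(-19);x=np.array([np.cos(th),np.sin(th),0]);y=np.array([-x[1],x[0],0]);A=np.array([615,-208.9,0])
H=A+88*x+[0,0,156]
for a,c in((0.9,(0,0,255)),(1.1,(0,255,0))):
    u=-x*np.cos(a)+np.array([0,0,np.sin(a)])
    q=[H+u*(88+85*np.cos(t))+y*85*np.sin(t) for t in np.linspace(0,6.28,60)]
    cv2.polylines(im,[((proj(d,q)-[240,80]+.5)*4).astype(np.int32)],True,c,1)
cv2.imwrite("pics/s5.png",im[:600])
E
```

```text
clock 6.3 pos [ 443.  -150.6  104.7] F [-9.3  3.9 24.4] d_tool mm [ 0.7  0.6 -0.2] joints [ 0.02  0.26 -0.54  0.   -0.76 -1.93] w 0.17826547974157533
```

View pics/s5.png

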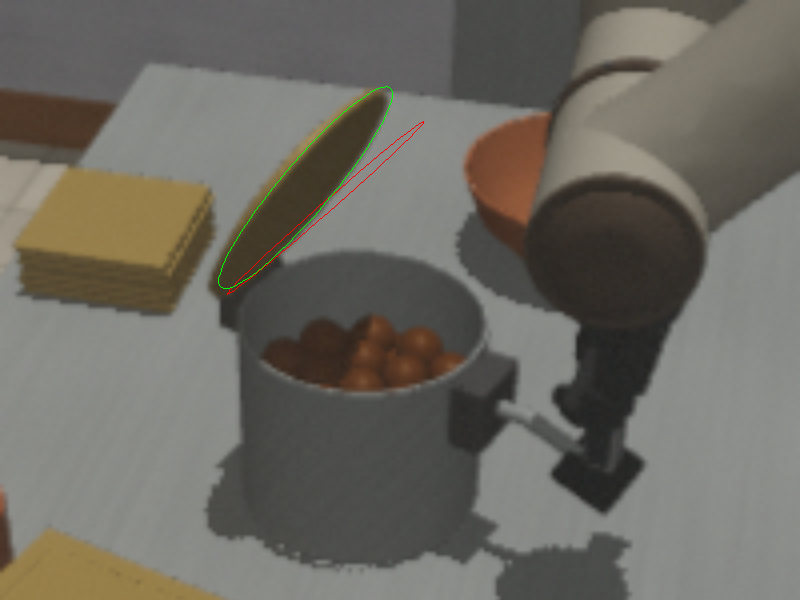

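The pad is at its stop with 24 N, and the lid matches the 1.1 rad overlay. I'll hold it there for over 3 s.

{"method": "arm_command", "body": {
  "rows": [
    {"dx":0.002,"dy":0,"dz":0,"wx":0,"wy":0,"wz":0,"gripper":1},
    {"dx":0.002,"dy":0,"dz":0,"wx":0,"wy":0,"wz":0,"gripper":1},
    {"dx":0.002,"dy":0,"dz":0,"wx":0,"wy":0,"wz":0,"gripper":1},
    {"dx":0.002,"dy":0,"dz":0,"wx":0,"wy":0,"wz":0,"gripper":1},
    {"dx":0.002,"dy":0,"dz":0,"wx":0,"wy":0,"wz":0,"gripper":1},
    {"dx":0.002,"dy":0,"dz":0,"wx":0,"wy":0,"wz":0,"gripper":1},
    {"dx":0.002,"dy":0,"dz":0,"wx":0,"wy":0,"wz":0,"gripper":1},
    {"dx":0.002,"dy":0,"dz":0,"wx":0,"wy":0,"wz":0,"gripper":1}
  ]
}}

```text
clock: 7.15
position: [443.0, -150.6, 104.8]
ee_rot: [0.115, 0.697, -0.117, 0.698]
contact_force: [-6.1, 3.4, 16.0]
gripper_width: -0.0
```

{"method": "arm_command", "body": {
  "rows": [
    {"dx":0.002,"dy":0,"dz":0,"wx":0,"wy":0,"wz":0,"gripper":1},
    {"dx":0.002,"dy":0,"dz":0,"wx":0,"wy":0,"wz":0,"gripper":1},
    {"dx":0.002,"dy":0,"dz":0,"wx":0,"wy":0,"wz":0,"gripper":1},
    {"dx":0.002,"dy":0,"dz":0,"wx":0,"wy":0,"wz":0,"gripper":1},
    {"dx":0.002,"dy":0,"dz":0,"wx":0,"wy":0,"wz":0,"gripper":1},
    {"dx":0.002,"dy":0,"dz":0,"wx":0,"wy":0,"wz":0,"gripper":1},
    {"dx":0.002,"dy":0,"dz":0,"wx":0,"wy":0,"wz":0,"gripper":1},
    {"dx":0.002,"dy":0,"dz":0,"wx":0,"wy":0,"wz":0,"gripper":1}
  ]
}}

```text
clock: 7.95
position: [443.0, -150.6, 104.9]
ee_rot: [0.115, 0.697, -0.117, 0.698]
contact_force: [-6.8, 3.6, 15.7]
gripper_width: -0.1
```

{"method": "arm_command", "body": {
  "rows": [
    {"dx":0.002,"dy":0,"dz":0,"wx":0,"wy":0,"wz":0,"gripper":1},
    {"dx":0.002,"dy":0,"dz":0,"wx":0,"wy":0,"wz":0,"gripper":1},
    {"dx":0.002,"dy":0,"dz":0,"wx":0,"wy":0,"wz":0,"gripper":1},
    {"dx":0.002,"dy":0,"dz":0,"wx":0,"wy":0,"wz":0,"gripper":1},
    {"dx":0.002,"dy":0,"dz":0,"wx":0,"wy":0,"wz":0,"gripper":1},
    {"dx":0.002,"dy":0,"dz":0,"wx":0,"wy":0,"wz":0,"gripper":1},
    {"dx":0.002,"dy":0,"dz":0,"wx":0,"wy":0,"wz":0,"gripper":1},
    {"dx":0.002,"dy":0,"dz":0,"wx":0,"wy":0,"wz":0,"gripper":1}
  ]
}}

```text
clock: 8.75
position: [442.9, -150.6, 104.9]
ee_rot: [0.114, 0.697, -0.117, 0.698]
contact_force: [-5.6, 3.6, 15.3]
gripper_width: -0.0
```

{"method": "arm_command", "body": {
  "rows": [
    {"dx":0.002,"dy":0,"dz":0,"wx":0,"wy":0,"wz":0,"gripper":1},
    {"dx":0.002,"dy":0,"dz":0,"wx":0,"wy":0,"wz":0,"gripper":1},
    {"dx":0.002,"dy":0,"dz":0,"wx":0,"wy":0,"wz":0,"gripper":1},
    {"dx":0.002,"dy":0,"dz":0,"wx":0,"wy":0,"wz":0,"gripper":1},
    {"dx":0.002,"dy":0,"dz":0,"wx":0,"wy":0,"wz":0,"gripper":1},
    {"dx":0.002,"dy":0,"dz":0,"wx":0,"wy":0,"wz":0,"gripper":1},
    {"dx":0.002,"dy":0,"dz":0,"wx":0,"wy":0,"wz":0,"gripper":1},
    {"dx":0.002,"dy":0,"dz":0,"wx":0,"wy":0,"wz":0,"gripper":1}
  ]
}}

```text
clock: 9.55
position: [443.0, -150.6, 104.9]
ee_rot: [0.113, 0.697, -0.117, 0.699]
contact_force: [-5.6, 3.5, 15.7]
gripper_width: 0.2
```

```bash
python3 - <<'E'
from h import *
tool([443,-150,104])
d=get_image("side"); cv2.imwrite("pics/s6.png",d["img"][:,:,::-1])
E
```

```text
clock 9.55 pos [ 443.  -150.6  104.9] F [-5.6  3.5 15.7] d_tool mm [ 0.9  0.6 -0.2] joints [ 0.02  0.26 -0.55  0.01 -0.76 -1.93] w 0.1516796880477793
```

View pics/s6.png

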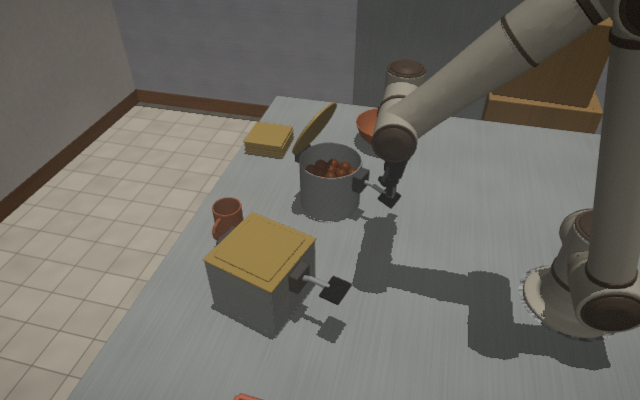

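The lid stayed wide open at (315,130) for over 3 s with 15 N or more, and the square lid is shut. Now I release, going straight up.

{"method": "arm_command", "body": {
  "rows": [
    {"dx":-0.004,"dy":0,"dz":0,"wx":0,"wy":0,"wz":0,"gripper":1},
    {"dx":-0.008,"dy":0,"dz":0,"wx":0,"wy":0,"wz":0,"gripper":1},
    {"dx":-0.013,"dy":0,"dz":0,"wx":0,"wy":0,"wz":0,"gripper":1},
    {"dx":-0.018,"dy":0,"dz":0,"wx":0,"wy":0,"wz":0,"gripper":1},
    {"dx":-0.024,"dy":0,"dz":0,"wx":0,"wy":0,"wz":0,"gripper":1},
    {"dx":-0.032,"dy":0,"dz":0,"wx":0,"wy":0,"wz":0,"gripper":1},
    {"dx":-0.045,"dy":0,"dz":0,"wx":0,"wy":0,"wz":0,"gripper":1},
    {"dx":-0.06,"dy":0,"dz":0,"wx":0,"wy":0,"wz":0,"gripper":1}
  ]
}}

```text
clock: 10.4
position: [443.3, -150.5, 165.3]
ee_rot: [0.113, 0.696, -0.117, 0.699]
contact_force: [-0.0, 0.2, 0.6]
gripper_width: 0.0
```

{"method": "arm_command", "body": {
  "rows": [
    {"dx":-0.02,"dy":0,"dz":0,"wx":0,"wy":0,"wz":0,"gripper":1},
    {"dx":-0.04,"dy":0,"dz":0,"wx":0,"wy":0,"wz":0,"gripper":1},
    {"dx":-0.05,"dy":0,"dz":0,"wx":0,"wy":0,"wz":0,"gripper":1},
    {"dx":-0.05,"dy":0,"dz":0,"wx":0,"wy":0,"wz":0,"gripper":1},
    {"dx":-0.05,"dy":0,"dz":0,"wx":0,"wy":0,"wz":0,"gripper":1},
    {"dx":-0.05,"dy":0,"dz":0,"wx":0,"wy":0,"wz":0,"gripper":1},
    {"dx":-0.05,"dy":0,"dz":0,"wx":0,"wy":0,"wz":0,"gripper":1},
    {"dx":-0.05,"dy":0,"dz":0,"wx":0,"wy":0,"wz":0,"gripper":1}
  ]
}}

```text
clock: 11.2
position: [442.9, -150.2, 214.6]
ee_rot: [0.113, 0.697, -0.117, 0.698]
contact_force: [0.3, -0.6, -0.3]
gripper_width: -0.1
```

{"method": "arm_command", "body": {
  "rows": [
    {"dx":0,"dy":0,"dz":0,"wx":0,"wy":0,"wz":0,"gripper":1},
    {"dx":0,"dy":0,"dz":0,"wx":0,"wy":0,"wz":0,"gripper":1},
    {"dx":0,"dy":0,"dz":0,"wx":0,"wy":0,"wz":0,"gripper":1},
    {"dx":0,"dy":0,"dz":0,"wx":0,"wy":0,"wz":0,"gripper":1},
    {"dx":0,"dy":0,"dz":0,"wx":0,"wy":0,"wz":0,"gripper":1},
    {"dx":0,"dy":0,"dz":0,"wx":0,"wy":0,"wz":0,"gripper":1},
    {"dx":0,"dy":0,"dz":0,"wx":0,"wy":0,"wz":0,"gripper":1},
    {"dx":0,"dy":0,"dz":0,"wx":0,"wy":0,"wz":0,"gripper":1}
  ]
}}

```text
clock: 12.0
position: [442.9, -150.2, 214.6]
ee_rot: [0.113, 0.697, -0.117, 0.698]
contact_force: [0.5, 0.1, -0.4]
gripper_width: -0.1
```

```bash
python3 - <<'E'
from h import *
tool([443,-150,134])
d=get_image("side"); cv2.imwrite("pics/s7.png",d["img"][:,:,::-1])
E
```

```text
clock 12.0 pos [ 442.9 -150.2  214.6] F [ 0.5  0.1 -0.4] d_tool mm [80.6  0.6 -0.3] joints [ 0.03  0.13 -0.39  0.01 -1.05 -1.93] w -0.0652250360853819
```

View pics/s7.png

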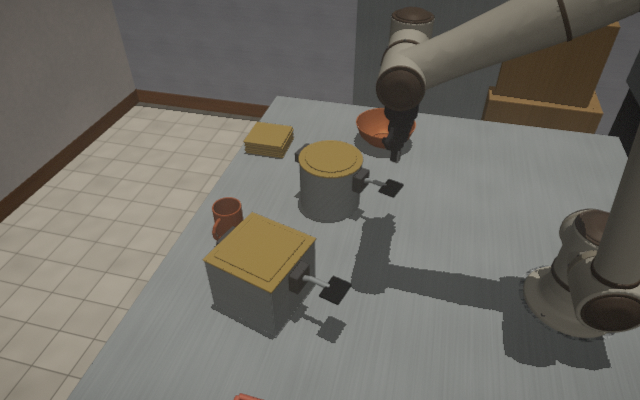

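Both lids are shut, the round one at (331,158) and the square one at (262,250). The lever is back up at (390,187) and the gripper hangs clear of it.

```bash
python3 -c "
from bench import arm
print(arm.job_done())"
```

```text
the job is handed in; nothing more can be done
None
```

I pressed the round canister's lever down to its stop with the closed fingertips and held it there for over 3 s. The force at the stop was 24 N, then about 15–16 N while holding, and the open lid matched a 1.1 rad overlay in the camera picture. I then went straight up to let go.

In the last picture both lids are shut and the lever is back up. The gripper hangs about 80 mm above the pad, with no contact force beyond noise. I handed the job in just after 12 s on the robot's clock.

- **Disagreement:** early on, the round lid's position from the side-camera mask differed by about 12 mm from the top view. The overlay of the canister model fitted both pictures, so I used the top-view position.
- **Refused call:** the first move call was rejected for missing fields before anything moved.

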